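# Make the filter tap safe before the water comes back

### The arm

A 6-joint arm with a two-finger parallel gripper is mounted at the origin on the work surface. World frame = base frame: x ahead of the robot, y to its left, z up, the work surface at z = 0. Lengths are in mm, angles in degrees, forces in N, time in s.
With the tool pointing down it reaches from about 350 to 850 mm from the base axis. Payload 8.1 kg.
Tool frame: the origin (TCP) lies midway between the tips of the shut fingers; the grasp point (between the pads) lies 19 mm behind it (hold_point_z is the distance from the TCP to the grasp point, in mm); z points along the fingers, y is the direction in which the jaws open and shut (so a half turn about z gives the same grasp; the last joint's range is limited). The gripper opens to 85 mm and grips with 20 to 120 N. Pads are 22 mm wide; open, the fingers measure 114 mm over their backs; the gripper's body (76 mm by 85 mm) begins 54 mm behind the grasp point. The pads swing forward as they close: fully open they stand 13 mm farther back than shut.
Start: joints at [69.477, 7.471, 85.268, -0, 87.261, -4.893], TCP at [161.635, 577.823, 231.292] pointing down, gripper open.
Joint ranges: [-169.43, 169.43], [-51.17, 129.36], [1.28, 143.12], [-76.62, 256.62], [0, 156.53], [-152.29, 152.29]. Speed limits (degrees/s): [136.94, 136.94, 159.86, 180, 180, 180].

### API

Orientations are given as [roll, pitch, yaw] about the fixed x, y, z axes, in that order (R = Rz(yaw) Ry(pitch) Rx(roll)).
In Python, from bench import sense, snapshot, camera_params, hand_in, hold_point_z gives the robot as it stands.
- The arm moves only by the tool servo_tool, never from a script. Its argument "motion" is a list of rows, each a list of 7 numbers: the finger opening in mm, from 0 to 85.4, then the shift along the tool's x, y, z in mm, then the turn, a rotation vector about the tool's x, y, z in rad. A call has 1 to 10 rows; each row shifts and turns the pose as measured when the row begins, along the tool's axes as they then stand; what a row does not reach is not made up. A row lasts 1/10 s, in which the tool goes at most 50 mm and 8.59 degrees, less where a joint would pass 70% of its speed; a pose out of reach is approached as far as the arm can. A call with a gripper value outside its range is refused whole. The fingers move at their own pace and stop on an object; "force" is the grip in N (left out, the last holds). Time passes only in rows, so rows that do not move let the fingers close. It gives the time, the measured TCP pose, the force and the opening at its end, in the units of the state.
- sense(): the state, without advancing time (a new reading comes with each control period).
- snapshot(name): name is "scene" or "top" or "wrist"; returns the picture (420x560x3 uint8, blue, green, red); there is no depth.
- camera_params(name): a dict with "fx", "fy", "cx", "cy" (pixels), "R" (3x3) and "t" (3): a world point X has camera coordinates R X + t; the wrist camera has in their place "tool_from_camera" (4x4, takes a point from camera to tool coordinates, whose origin is the TCP and whose axes are the flange's). Camera axes: x right, y down, z forward; pixel columns grow to the right and rows downward; lengths in mm; the calibration is good to about 2 mm. The wrist camera is an equidistant fisheye: a pixel r from the principal point sees the ray r / f radians off the axis. A picture is of the moment at which its call begins: read the wrist's pose just before it. camera_params takes no time and is no camera call.
- hand_in(): hands the job in, once; it reports no verdict.
The state is a dict: "time": time; "joint_pos": joint angles; "qd": joint speeds; "joint_efforts": joint torques, N m; "tool_pos": TCP position; "tcp_rot": TCP orientation; "ft_force": force on the tool from outside, world axes, zero at the start; "wrist_torque": the same for the moment, N m; "finger_gap": finger opening in mm.
Only numpy, scipy, OpenCV 4.12 (cv2) and the standard library are available. Lean on these libraries where they do the work, as an engineer would, in place of code of your own. Each camera call takes 0.05 s, during which the arm holds its last target. There are 200 camera calls.

### The job

The building's water is cut off and the bench-top water filter was left open. Before it comes back, push the lever of the filter's inlet valve round with a fingertip until it is fully shut, square across the pipe and against its stop, and push the swivel spout sideways until its outlet hangs over the middle of the steel mug, so that the first drips land in it. Only push the lever and the spout: nothing is picked up, and the mug and everything else on the ledge stay standing where they are.

Things in the scene. Friction and masses are not known exactly. Their poses are not given: they have to be found in the camera images.
- filter: Bench-top water filter, fixed: a steel cylinder with white end caps (dia 108, 220 long, top at height 116) lying along its own y axis. Origin: on the ledge under the cylinder's middle; z up; the -x side faces the robot, turned by up to 0.3 rad. Spout on a white boss on top at y = -60. A copper inlet pipe leaves the end at y = +110, passes the valve and bends down into the ledge at y = +208.
- spout_pivot (a point): Point on the spout's upright swivel axis at the height of its level tube (205 above the ledge). The spout is a round steel tube 16 thick: up from the boss, bent into a level run towards the outlet (axis at height 205, straight from 25 to 145 from the swivel axis), then bent down into the outlet.
- spout_outlet (a point): Middle of the lower end of the spout's nozzle (dia 21), 165 from the swivel axis, 150 above the ledge; it moves with the spout.
- spout (a joint): Swivel of the spout about the upright axis through spout_pivot, rad. At 0 the outlet lies along the filter's -x; growing values turn it counter-clockwise seen from above (towards the filter's -y). Stops at -1.25 and 1.25; it starts within 0.15 of 0. Friction of about 0.15 N m holds it where it is left; no spring.
- valve_pivot (a point): Point on the upright axis of the brass inlet valve's stem, at the mid height of the lever (108 above the ledge), at y = +155 of the filter. The copper pipe below (dia 15, axis at height 62) and the valve body (dia 36) stay below height 82; only the thin stem rises to the lever.
- lever_tip (a point): Middle of the free end of the valve lever, 97 from the stem's axis, 108 above the ledge; it moves with the lever. The lever is a level bar whose bare aluminium grip, 20 wide and 13 thick (heights 101 to 115), covers it from 25 to 97 from the axis. Nothing stands beside it.
- valve (a joint): Turn of the lever about the upright axis through valve_pivot, rad. 0: open, in line with the pipe, pointing along the filter's +y, away from the cylinder. Growing values turn it counter-clockwise seen from above; pi/2: shut, pointing along the filter's -x, against its stop. It starts between 0 and 0.35. Friction of about 0.2 N m holds it where it is left; no spring.
- mug: Stainless steel mug with a side handle, dia 84, 88 high, open at the top, wall 3. Loose, upright on a cork coaster 4 thick. Origin: centre of its underside; handle along its own +y, reaching 79 from the centre. Its centre stands within 10 of the circle that the outlet follows, to the left or to the right of the spout.
- teacup: Cream ceramic tea cup without a handle, dia 78 at the rim, 72 high, loose on the other coaster, on the other side of the spout from the mug. Origin: centre of its underside. To be left alone.
- shaker: Glass salt shaker with a steel cap, dia 42, 77 high, loose, in front of the valve on the robot's side. Origin: centre of its underside. To be left alone.
- jam_jar: Jam jar, dia 60, 85 high, loose, by the end of the filter away from the valve. Origin: centre of its underside. To be left alone.
- chopsticks: Bamboo chopstick holder, dia 73, 130 high, with chopsticks standing in it up to height 229, loose, beyond the jam jar. Origin: centre of its underside. To be left alone.
- plate: Cream ceramic plate, dia 210, 20 high, with a bun on it (50 high), loose, to the robot's right. Origin: centre of its underside. To be left alone.
- spoon: Steel spoon, 170 long, lying on the ledge to the robot's left. Origin: the middle of its underside. To be left alone.
- soy_bottle: Soy sauce bottle, dia 60, 190 high, loose, to the left beyond the spoon. Origin: centre of its underside. To be left alone.
Mind the look-alikes: they are no part of the job. Leave any pink or turquoise look-alike of the mug alone.

How it is judged (in metres and radians):
At the end, for the whole second after the job is handed in: The valve lever is within about 0.08 rad (5 degrees) of its shut stop (joint above 1.49); the outlet is within 26 mm, seen from above, of the middle of the mug and the spout is at rest; the mug is upright and within 12 mm of where it stood (value of joint valve above 1.49 rad and horizontal distance between spout_outlet and mug below 0.026 m and velocity of joint spout between -0.05 and 0.05 rad/s and angle between mug's own z axis and vertical below 0.1 rad and distance of mug from where it was at the start of the episode below 0.012 m); the robot touches nothing.
It fails at once if the mug is lifted, tipped or pushed more than 12 mm (distance of mug from where it was at the start of the episode above 0.012 m or angle between mug's own z axis and vertical above 0.2 rad).
It fails at once if something else on the ledge is lifted, tipped or pushed more than 15 mm (distance of any of teacup, shaker, jam_jar, chopsticks, plate, spoon, soy_bottle from where it was at the start of the episode above 0.015 m or angle between any of teacup, shaker, jam_jar, chopsticks, plate, soy_bottle's own z axis and vertical above 0.25 rad).
It also fails if it takes over 64 s, if anything falls off the work surface, if the arm or the gripper's body presses on something with over 40 N, if the wrist force passes 120 N, or if a joint passes its speed limit or range.

## Working session

There is one attempt and no reset: what is moved stays moved. The work goes in short steps, Python scripts to look and compute and a tool call to move; the robot and the scene stay as the last step left them, time stands still between calls to the robot, and variables do not carry over. Pictures are saved under pics/ and viewed, about 8 in all and at most 12, crops included, and the job is handed in when it is done.

Besides the shell and the picture viewer there is one more tool, called in YAML: its name, and indented under it one key for each argument. servo_tool: Moves the arm, as the interface text tells. Its arguments: {"type":"object","properties":{"motion":{"type":"array"},"force":{"type":"number"}},"required":["motion"]}

```bash
mkdir -p pics; python3 - <<'E'
from bench import *
import cv2
for n in("scene","top"):
    cv2.imwrite(f"pics/{n}0.png",cv2.resize(snapshot(n),(800,600),interpolation=cv2.INTER_CUBIC)); 
    p=camera_params(n);print(n,p)
s=sense();print(s['time'],s['tool_pos'],s['tcp_rot'],s['ft_force'],s['finger_gap'])
E
```

```text
scene {'fx': 424.13689589194405, 'fy': 424.13689589194405, 'cx': 276.28881420536976, 'cy': 204.74096823222908, 'R': array([[-0.66816891,  0.74393545,  0.0105051 ],
       [ 0.44782169,  0.4134083 , -0.79281102],
       [-0.59414311, -0.52502727, -0.609377  ]]), 't': array([ 277.44924832, -128.9323097 , 1539.31530732])}
top {'fx': 488.81967570753835, 'fy': 488.81967570753835, 'cx': 286.6771554383872, 'cy': 209.12453122890238, 'R': array([[ 0.00255293, -0.99993628, -0.01099615],
       [-0.99659751, -0.0016382 , -0.08240585],
       [ 0.08238259,  0.01116911, -0.99653819]]), 't': array([  47.50392266,  489.634888  , 1806.24938353])}
0.1 [161.47145142 577.36712523 230.35946589] [-1.79906728e+02 -8.02466711e-03  1.64370328e+02] [0.89276835 0.81075943 0.71662757] 85.1942803844766
```

View pics/scene0.png

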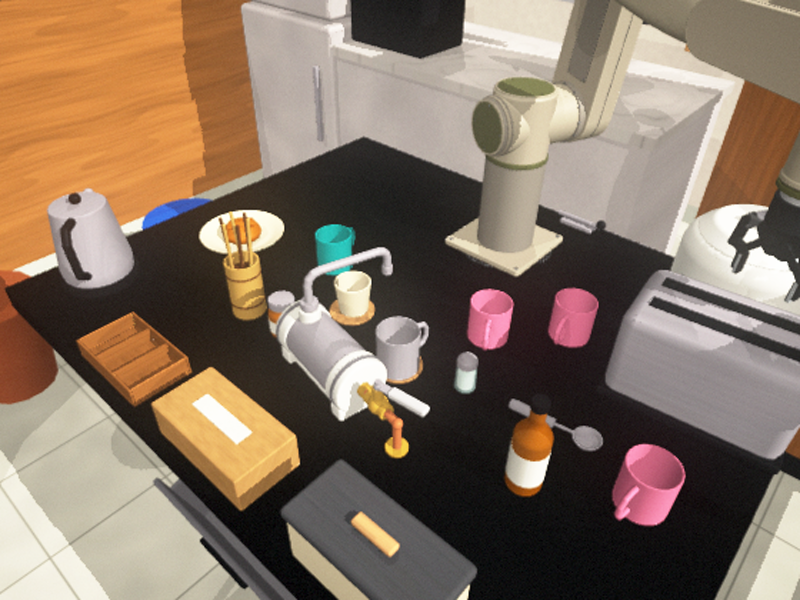

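View pics/top0.png

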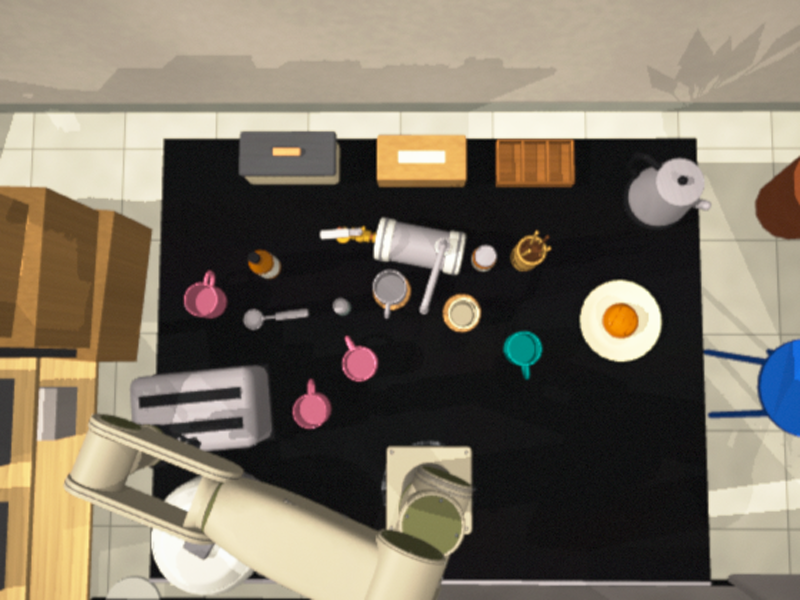

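The scene picture shows the spout outlet at about (388,270), the mug rim at (400,332) and the lever tip at (425,409). The top picture shows the outlet at (424,311), the mug rim at (391,287) with its handle toward the robot, the lever tip at (322,236) and the teacup at (462,313). I'll triangulate these points.

```bash
cat > h.py <<'E'
import numpy as np,cv2
from bench import *
from scipy.optimize import least_squares
def ray(n,uv,s=1/1.428571):
    p=camera_params(n);d=np.array([(uv[0]*s-p['cx'])/p['fx'],(uv[1]*s-p['cy'])/p['fy'],1])
    return -p['R'].T@p['t'],p['R'].T@d
def atz(n,uv,z):
    o,d=ray(n,uv);return o+d*(z-o[2])/d[2]
def tri(rays):
    A=0;b=0
    for o,d in rays:
        d=d/np.linalg.norm(d);P=np.eye(3)-np.outer(d,d);A=A+P;b=b+P@o
    return np.linalg.solve(A,b)
def proj(n,X):
    p=camera_params(n);c=p['R']@np.array(X)+p['t'];return np.array([p['fx']*c[0]/c[2]+p['cx'],p['fy']*c[1]/c[2]+p['cy']])*1.428571
E
python3 - <<'E'
from h import *
np.set_printoptions(precision=0,suppress=True)
for k,t,s in [("outlet",(424,311),(388,271)),("pivot",(442,243),(310,270)),("mugrim",(391,287),(400,332)),("tip",(322,236),(427,409)),("cup rim",(462,312),(352,283)),("shaker top",(342,303),(467,359)),]:
    print(k,tri([ray("top",t),ray("scene",s)]))
for k,t,z in [("outlet",(424,311),150),("pivot",(442,243),205),("mug",(391,287),92),("tip",(322,236),108),("valve",(352,235),108),("capL",(384,240),62),("capR",(457,252),62)]:print(k,atz("top",t,z))
p=[cv2.resize(cv2.imread("pics/top0.png")[190:340,290:500],None,fx=3.8,fy=3.8,interpolation=2)]
cv2.imwrite("pics/c1.png",p[0])
E
```

```text
outlet [449.  12. 150.]
pivot [606. -30. 214.]
mugrim [513.  97.  84.]
tip [640. 268. 108.]
cup rim [453. -86.  73.]
shaker top [473. 223.  68.]
outlet [449.  12. 150.]
pivot [607. -30. 205.]
mug [513.  94.  92.]
tip [640. 268. 108.]
valve [643. 192. 108.]
capL [638. 114.  62.]
capR [607. -74.  62.]
```

View pics/c1.png

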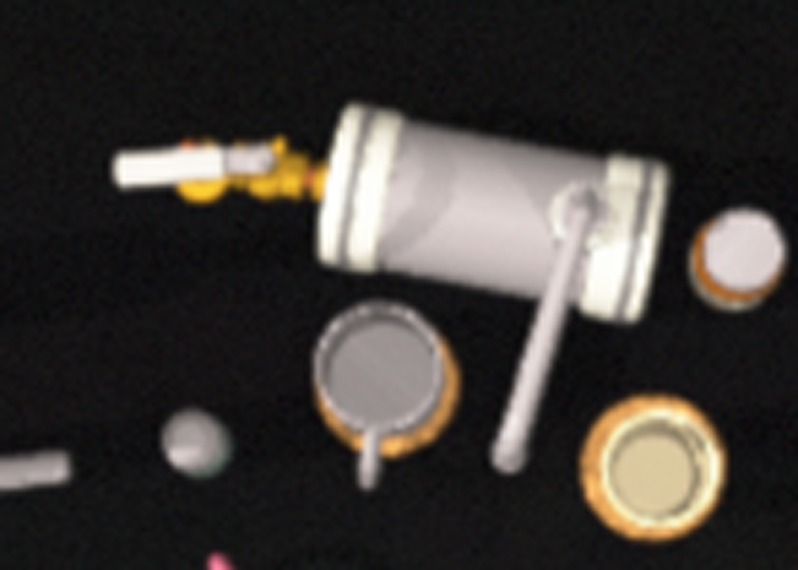

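The crop shows the valve stem at about (265,157), the lever tip at (116,169), the spout swivel at (583,207), the nozzle at (508,459) and the mug rim centre at (380,366).

```bash
python3 - <<'E'
from h import *
np.set_printoptions(precision=3,suppress=True)
f=lambda u,v,z:atz("top",(290+u/3.8,190+v/3.8),z)[:2]
st=f(265,157,108);tip=f(116,169,108);pv=f(583,207,205);ol=f(508,459,190);mug=f(380,366,92)
print(st,tip,pv,ol,mug)
d=st-pv;print("len215?",np.linalg.norm(d),"97?",np.linalg.norm(tip-st),"165?",np.linalg.norm(ol-pv),"mug r",np.linalg.norm(mug-pv))
a=lambda v:np.arctan2(v[1],v[0])
yaw=a(d)-np.pi/2;print("yaw",yaw,"valve",a(tip-st)-np.pi/2-yaw,"spout now",a(-(ol-pv))-yaw,"spout mug",a(-(mug-pv))-yaw)
for t in(.0,.15,.3): pass
p=camera_params("wrist");print(p,hold_point_z)
E
```

```text
[652.074 173.102] [643.992 271.646] [603.192 -33.333] [446.961  13.054] [514.949  97.004]
len215? 212.1437142081209 97? 98.87509312678473 165? 162.97217482605816 mug r 157.39916214146703
yaw -0.23250639403068574 valve 0.314337693563689 spout now -0.05611897094229079 spout mug -0.7431405690148865
{'fx': 325.19226210127806, 'fy': 325.19226210127806, 'cx': 276.75272211506285, 'cy': 210.63001224670822, 'tool_from_camera': array([[  -0.   ,   -0.964,   -0.267,   67.916],
       [   1.   ,   -0.   ,   -0.   ,   -0.58 ],
       [   0.   ,   -0.267,    0.964, -142.157],
       [   0.   ,    0.   ,    0.   ,    1.   ]])} 18.700000000000003
```

servo_tool:
  motion:
    - [0, 0, 0, 0, 0, 0, 0.14]
    - [0, 0, 0, 0, 0, 0, 0.14]
    - [0, 0, 0, 0, 0, 0, 0.14]
    - [0, 0, 0, 0, 0, 0, 0.14]
    - [0, 0, 0, 0, 0, 0, 0.14]
    - [0, 0, 0, 0, 0, 0, 0.14]
    - [0, 0, 0, 0, 0, 0, 0.14]
    - [0, 0, 0, 0, 0, 0, 0.14]
    - [0, 0, 0, 0, 0, 0, 0.1]
  force: 40

```text
time: 1.0
tool_pos: [160.4, 574.4, 224.4]
tcp_rot: [-179.7, 0.6, 91.7]
ft_force: [-0.4, -0.3, -0.1]
finger_gap: 0.1
```

servo_tool:
  motion:
    - [0, -26, 35, 0, 0, 0, 0]
    - [0, -26, 35, 0, 0, 0, 0]
    - [0, -26, 35, 0, 0, 0, 0]
    - [0, -26, 35, 0, 0, 0, 0]
    - [0, -26, 35, 0, 0, 0, 0]
    - [0, -26, 35, 0, 0, 0, 0]
    - [0, -26, 35, 0, 0, 0, 0]
    - [0, -26, 35, 0, 0, 0, 0]

```text
time: 1.8
tool_pos: [449.1, 368.9, 220.5]
tcp_rot: [-179.4, 0.9, 92.1]
ft_force: [0.2, 0.8, 0.2]
finger_gap: 0.0
```

servo_tool:
  motion:
    - [0, -18, 32, 0, 0, 0, -0.01]
    - [0, -18, 32, 0, 0, 0, -0.01]
    - [0, -18, 32, 0, 0, 0, -0.01]
    - [0, -18, 32, 0, 0, 0, -0.01]
    - [0, -18, 32, 0, 0, 0, 0]
    - [0, -18, 32, 0, 0, 0, 0]
    - [0, -18, 32, 0, 0, 0, 0]
    - [0, 0, 0, 0, 0, 0, 0]

```text
time: 2.6
tool_pos: [690.7, 244.1, 212.3]
tcp_rot: [-178.9, 1.0, 94.1]
ft_force: [-0.4, 0.1, -1.3]
finger_gap: 0.2
```

```bash
cat >> h.py <<'E'
from scipy.spatial.transform import Rotation as Ro
def wcam(s):
    T=np.eye(4);T[:3,:3]=Ro.from_euler('xyz',s['tcp_rot'],degrees=True).as_matrix();T[:3,3]=s['tool_pos']
    return T@camera_params("wrist")['tool_from_camera']
def wproj(M,X):
    p=camera_params("wrist");c=np.linalg.inv(M)@np.append(X,1);th=np.arctan2(np.hypot(c[0],c[1]),c[2]);k=th/np.hypot(c[0],c[1])*p['fx']
    return np.array([c[0]*k+p['cx'],c[1]*k+p['cy']])
def wray(M,uv):
    p=camera_params("wrist");d=(np.array(uv)-[p['cx'],p['cy']])/p['fx'];r=np.hypot(*d)
    return M[:3,3],M[:3,:3]@np.append(d*np.sin(r)/r,np.cos(r))
E
python3 - <<'E'
from h import *
s=sense();M=wcam(s);im=snapshot("wrist");np.save("M1.npy",M)
print(s['tool_pos'],s['tcp_rot'],s['joint_pos'])
for k,X in dict(stem=(652,173,115),tip=(644,271,108),piv=(603,-33,205),outlet=(447,13,150),mug=(515,97,92)).items():print(k,wproj(M,X)*1.428571)
cv2.imwrite("pics/w1.png",cv2.resize(im,(800,600),interpolation=2))
E
```

```text
[690.74450911 244.12884959 212.30046454] [-178.89167879    1.04630767   94.08454556] [15.85561811 30.23443763 59.60208464 -0.798256   91.461916   11.76986978]
stem [325.60055154 409.10057879]
tip [317.05919152 241.53686779]
piv [248.38445475 691.37561543]
outlet [ 82.38422419 558.29788971]
mug [157.84476456 456.97851997]
```

View pics/w1.png

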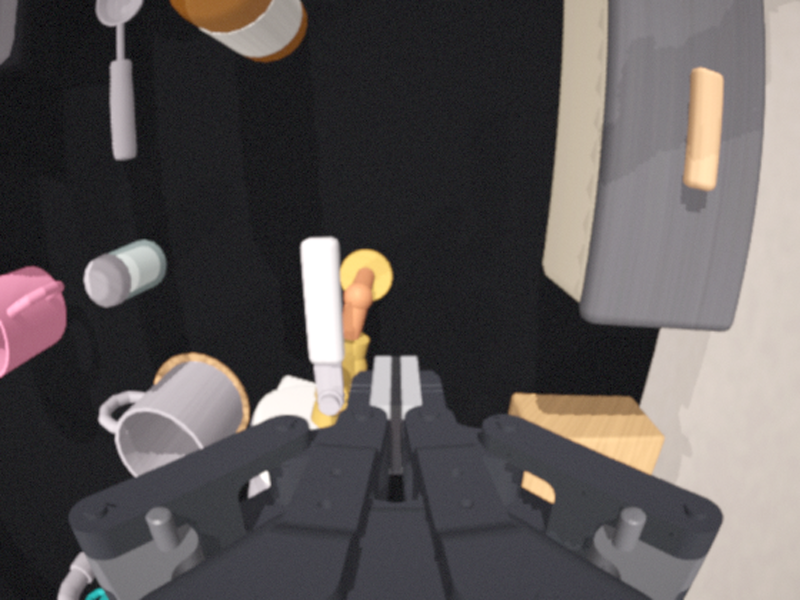

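The wrist picture shows the lever tip at (320,240), against a predicted (317,241). The stem is at about (331,403), and the fingertips are clear to the right of the lever. That agrees within a few mm, so I'll descend and approach the lever.

servo_tool:
  motion:
    - [0, 0, 0, 23, 0, 0, 0]
    - [0, 0, 0, 23, 0, 0, 0]
    - [0, 0, 0, 23, 0, 0, 0]
    - [0, 0, 0, 23, 0, 0, 0]
    - [0, 0, 0, 20, 0, 0, 0]
    - [0, 0, 0, 0, 0, 0, 0]

```text
time: 3.25
tool_pos: [682.7, 247.5, 97.1]
tcp_rot: [-178.7, 0.9, 94.3]
ft_force: [-0.3, 0.1, -0.5]
finger_gap: 0.0
```

```bash
cat > st.py <<'E'
from h import *
s=sense();p=np.array(s['tool_pos']);R=Ro.from_euler('xyz',s['tcp_rot'],degrees=True)
stem=np.array([652,173.,108]);pv=np.array([603.,-33,205])
yaw=np.radians(s['tcp_rot'][2]);Rd=Ro.from_euler('xyz',[np.pi,0,yaw])
print(s['time'],p.round(1),np.round(s['tcp_rot'],1),'F',np.round(s['ft_force'],1))
print('level rotvec',(R.inv()*Rd).as_rotvec().round(3),'tcp rel stem in tool',R.inv().apply(p-stem).round(1),'rel spout',R.inv().apply(p-pv).round(1),'j',np.round(s['joint_pos'],0))
E
python3 st.py
```

```text
3.25 [682.7 247.5  97.1] [-178.7    0.9   94.3] F [-0.3  0.1 -0.5]
level rotvec [-0.022  0.016 -0.   ] tcp rel stem in tool [72.1 36.4  9. ] rel spout [275.3 102.9 101.4] j [16. 33. 68. -1. 80. 12.]
```

servo_tool:
  motion:
    - [0, 0, -4, 0, -0.022, 0.016, 0]
    - [0, 0, -5, 0, 0, 0, 0]
    - [0, 0, -5, 0, 0, 0, 0]
    - [0, 1, -6, 0, 0, 0, -0.08]
    - [0, 2, -6, 0, 0, 0, -0.08]

```text
time: 3.75
tool_pos: [656.3, 250.5, 102.1]
tcp_rot: [179.6, -0.0, 103.8]
ft_force: [3.7, 0.3, -1.6]
finger_gap: -0.3
```

```bash
python3 st.py
```

```text
3.75 [656.3 250.5 102.1] [179.6  -0.  103.8] F [ 3.7  0.3 -1.6]
level rotvec [ 0.007 -0.    -0.   ] tcp rel stem in tool [74.3 22.6  6. ] rel spout [262.6 118.8 103.7] j [17. 28. 75. -0. 77.  3.]
```

servo_tool:
  motion:
    - [0, 2, -7.5, 2, 0, 0, -0.1]
    - [0, 2, -7.5, 2, 0, 0, -0.1]
    - [0, 2, -7.5, 1, 0, 0, -0.1]
    - [0, 2, -7.5, 1, 0, 0, -0.1]
    - [0, 2, -7.5, 1, 0, 0, -0.1]
    - [0, 2, -7.5, 1, 0, 0, -0.1]

```text
time: 4.35
tool_pos: [616.5, 243.0, 104.7]
tcp_rot: [178.8, 0.9, 139.7]
ft_force: [2.7, 1.6, -1.1]
finger_gap: -0.2
```

```bash
python3 st.py
```

```text
4.35 [616.5 243.  104.7] [178.8   0.9 139.7] F [ 2.7  1.6 -1.1]
level rotvec [0.021 0.015 0.   ] tcp rel stem in tool [72.4 30.4  2.8] rel spout [169.8 217.1 102.2] j [ 17.  21.  84.  -0.  74. -33.]
```

servo_tool:
  motion:
    - [0, 1, -8, 5, 0.02, 0.015, -0.08]
    - [0, 2, -9, 4, 0, 0, -0.08]
    - [0, 2, -9, 3, 0, 0, -0.08]
    - [0, 2, -9, 2, 0, 0, -0.08]
    - [0, 1, -7, 1, 0, 0, -0.05]

```text
time: 4.85
tool_pos: [592.3, 217.3, 101.0]
tcp_rot: [179.2, 0.8, 162.1]
ft_force: [2.0, 3.5, -2.6]
finger_gap: 0.0
```

```bash
python3 st.py
```

```text
4.85 [592.3 217.3 101. ] [179.2   0.8 162.1] F [ 2.   3.5 -2.6]
level rotvec [0.013 0.014 0.   ] tcp rel stem in tool [70.5 23.8  6.3] rel spout [ 88.4 233.6 105.9] j [ 15.  16.  89.   0.  74. -57.]
```

servo_tool:
  motion:
    - [0, 1, -4, 3, 0.013, 0.014, -0.04]
    - [0, 0, -4, 2, 0, 0, -0.04]
    - [0, 0, -4, 2, 0, 0, 0]
    - [0, 0, -3, 1, 0, 0, 0]

```text
time: 5.25
tool_pos: [589.4, 213.1, 100.9]
tcp_rot: [179.0, 0.4, 167.3]
ft_force: [4.7, 11.4, -6.7]
finger_gap: 0.3
```

```bash
python3 st.py
```

```text
5.25 [589.4 213.1 100.9] [179.    0.4 167.3] F [ 4.7 11.4 -6.7]
level rotvec [0.017 0.007 0.   ] tcp rel stem in tool [70.  25.2  7.1] rel spout [ 68.3 235.2 107.7] j [ 15.  16.  89.   1.  74. -63.]
```

servo_tool:
  motion:
    - [0, 0, -5, 1, 0, 0, 0]
    - [0, 0, -6, 1, 0, 0, 0]
    - [0, 0, -6, 1, 0, 0, 0]

```text
time: 5.55
tool_pos: [589.2, 212.7, 101.5]
tcp_rot: [177.4, 0.9, 167.6]
ft_force: [12.1, 26.8, -13.5]
finger_gap: 0.1
```

```bash
python3 st.py
```

```text
5.55 [589.2 212.7 101.5] [177.4   0.9 167.6] F [ 12.1  26.8 -13.5]
level rotvec [0.045 0.015 0.   ] tcp rel stem in tool [70.  25.   6.5] rel spout [ 67.9 232.2 112.9] j [ 14.  15.  91.   2.  72. -64.]
```

The force is 29 N and the lever no longer moves, so it is against its stop. I'll back off, rise and go round to the far side of the spout.

servo_tool:
  motion:
    - [0, 0, 10, 0, 0.04, 0.015, 0]
    - [0, 0, 12, 0, 0, 0, 0]
    - [0, 0, 12, -5, 0, 0, 0]
    - [0, 0, 5, -30, 0, 0, 0]
    - [0, 0, 0, -35, 0, 0, 0]
    - [0, 0, 0, -35, 0, 0, 0]
    - [0, 0, 0, -35, 0, 0, 0]
    - [0, 0, 0, -30, 0, 0, 0]
    - [0, 0, 0, 0, 0, 0, 0]

```text
time: 6.45
tool_pos: [596.3, 256.5, 285.9]
tcp_rot: [179.4, 0.2, 167.8]
ft_force: [0.3, 0.3, 0.8]
finger_gap: -0.3
```

```bash
python3 st.py;python3 - <<'E'
from h import *
im=cv2.resize(snapshot("top"),(800,600),interpolation=2)[190:340,290:500]
cv2.imwrite("pics/c2.png",cv2.resize(im,None,fx=3.8,fy=3.8,interpolation=2))
E
```

```text
6.45 [596.3 256.5 285.9] [179.4   0.2 167.8] F [0.3 0.3 0.8]
level rotvec [0.01  0.004 0.   ] tcp rel stem in tool [  71.3   71.7 -177.5] rel spout [ 67.2 282.4 -78.4] j [ 19.  14.  73.   0.  93. -59.]
```

View pics/c2.png

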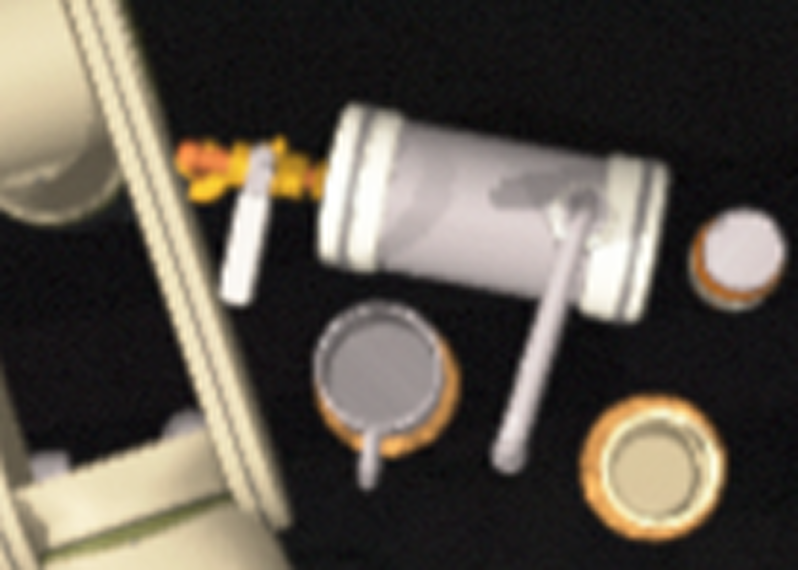

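The crop shows the lever now at right angles to the pipe, from (263,155) to (236,303), and the mug has not moved. Next I'll move to the spout's right side.

servo_tool:
  motion:
    - [0, 6, -35, 0, 0, 0, 0.01]
    - [0, 6, -35, 0, 0, 0, 0.01]
    - [0, 6, -35, 0, 0, 0, 0.01]
    - [0, 6, -35, 0, 0, 0, 0.01]
    - [0, 6, -35, 0, 0, 0, 0.01]
    - [0, 6, -35, 0, 0, 0, 0]
    - [0, 6, -35, 0, 0, 0, 0]
    - [0, 6, -35, 0, 0, 0, 0]
    - [0, 6, -35, 0, 0, 0, 0]
    - [0, 0, 0, 0, 0, 0, 0]

```text
time: 7.5
tool_pos: [456.5, -44.0, 269.6]
tcp_rot: [179.7, -0.7, 165.1]
ft_force: [0.2, 0.3, 1.2]
finger_gap: -0.1
```

```bash
python3 st.py
```

```text
7.5 [456.5 -44.  269.6] [179.7  -0.7 165.1] F [0.2 0.3 1.2]
level rotvec [ 0.006 -0.012 -0.   ] tcp rel stem in tool [ 134.9 -259.1 -161.5] rel spout [139.5 -48.  -63.2] j [-12. -15. 103.   0.  93. -87.]
```

servo_tool:
  motion:
    - [0, -6, 0, 20, 0, -0.01, 0]
    - [0, -6, 0, 20, 0, 0, 0]
    - [0, -6, 0, 20, 0, 0, 0]
    - [0, 0, 0, 18, 0, 0, 0]
    - [0, 0, 0, 0, 0, 0, 0]

```text
time: 8.0
tool_pos: [472.7, -47.2, 185.9]
tcp_rot: [179.6, -0.2, 164.9]
ft_force: [-0.7, 0.5, -0.0]
finger_gap: -0.0
```

```bash
python3 st.py
```

```text
8.0 [472.7 -47.2 185.9] [179.6  -0.2 164.9] F [-0.7  0.5 -0. ]
level rotvec [ 0.007 -0.004 -0.   ] tcp rel stem in tool [ 115.9 -258.8  -79.4] rel spout [122.  -47.9  19.2] j [-12. -11. 108.   0.  83. -87.]
```

servo_tool:
  motion:
    - [0, 0, 8, 0, 0, 0, 0]
    - [0, 0, 8, 0, 0, 0, 0]
    - [0, 0, 8, 0, 0, 0, 0]
    - [0, 1, 8, 0, 0, 0, 0.06]
    - [0, 1, 8, 0, 0, 0, 0.06]
    - [0, 1, 8, 0, 0, 0, 0.06]

```text
time: 8.6
tool_pos: [486.0, 4.3, 190.2]
tcp_rot: [179.6, -0.1, 154.3]
ft_force: [-0.8, -1.5, -0.5]
finger_gap: -0.1
```

```bash
python3 st.py
```

```text
8.6 [486.    4.3 190.2] [ 1.796e+02 -1.000e-01  1.543e+02] F [-0.8 -1.5 -0.5]
level rotvec [ 0.008 -0.002 -0.   ] tcp rel stem in tool [  76.6 -223.4  -83.7] rel spout [121.6 -17.2  14.9] j [ -6.  -9. 106.   0.  83. -70.]
```

servo_tool:
  motion:
    - [0, 2, 9, 1, 0, 0, 0.08]
    - [0, 2, 9, 1, 0, 0, 0.08]
    - [0, 2, 9, 1, 0, 0, 0.08]
    - [0, 2, 9, 1, 0, 0, 0.08]
    - [0, 1, 5, 0, 0, 0, 0.07]

```text
time: 9.1
tool_pos: [504.9, 47.9, 191.8]
tcp_rot: [179.4, 0.1, 131.2]
ft_force: [-1.3, -0.8, -0.8]
finger_gap: -0.2
```

```bash
python3 st.py
```

```text
9.1 [504.9  47.9 191.8] [1.794e+02 1.000e-01 1.312e+02] F [-1.3 -0.8 -0.8]
level rotvec [0.011 0.002 0.   ] tcp rel stem in tool [   2.5 -192.2  -85.9] rel spout [125.5 -20.8  12.7] j [ -1.  -6. 103.   0.  82. -42.]
```

servo_tool:
  motion:
    - [0, 1, 6, 0, 0, 0, 0.05]
    - [0, 1, 6, 0, 0, 0, 0.05]
    - [0, 0, 2, 0, 0, 0, 0]
    - [0, 0, 0, 0, 0, 0, 0]

```text
time: 9.5
tool_pos: [516.1, 62.0, 195.0]
tcp_rot: [179.2, 0.2, 125.3]
ft_force: [-1.0, -1.8, 0.5]
finger_gap: -0.1
```

```bash
python3 st.py
```

```text
9.5 [516.1  62.  195. ] [179.2   0.2 125.3] F [-1.  -1.8  0.5]
level rotvec [0.014 0.003 0.   ] tcp rel stem in tool [ -12.2 -173.8  -89.4] rel spout [127.8 -16.    9.4] j [  1.  -5. 101.   0.  83. -34.]
```

servo_tool:
  motion:
    - [0, 0, -12, 0, 0, 0, 0]
    - [0, 0, -15, 0, 0, 0, 0]
    - [0, 0, -15, 0, 0, 0, 0]
    - [0, 0, -10, -30, 0, 0, 0]
    - [0, 0, -10, -40, 0, 0, 0]
    - [0, 30, -35, -20, 0, 0, 0]
    - [0, 30, -35, 0, 0, 0, 0]
    - [0, 30, -35, 0, 0, 0, 0]
    - [0, 0, 0, 0, 0, 0, 0]

```text
time: 10.4
tool_pos: [317.8, 33.6, 286.2]
tcp_rot: [179.0, 0.4, 125.8]
ft_force: [1.1, -0.5, 0.4]
finger_gap: 0.1
```

```bash
python3 st.py;python3 - <<'E'
from h import *
T=cv2.resize(snapshot("top"),(800,600),interpolation=2)[190:340,290:500]
S=cv2.resize(snapshot("scene"),(800,600),interpolation=2)[210:430,240:480]
cv2.imwrite("pics/c3.png",np.hstack([cv2.resize(T,(430,307),interpolation=2),cv2.resize(S,(335,307),interpolation=2)]))
E
```

```text
10.4 [317.8  33.6 286.2] [179.    0.4 125.8] F [ 1.1 -0.5  0.4]
level rotvec [0.017 0.006 0.   ] tcp rel stem in tool [  81.4 -349.5 -184.7] rel spout [ 220.4 -190.9  -85.8] j [ -4. -42. 119.   0. 101. -39.]
```

View pics/c3.png

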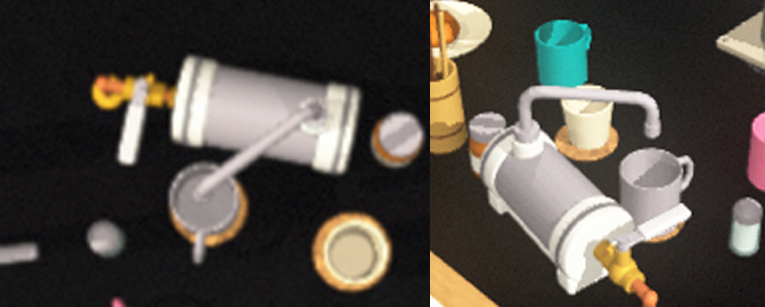

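The left half shows the nozzle at about (203,189) and the mug rim centre at about (204,199). The right half shows the outlet above the mug and the lever square across the pipe. I'll put numbers on both before handing in.

```bash
python3 - <<'E'
from h import *
k=430/210
f=lambda u,v,z:atz("top",(290+u/k,190+v/k),z)[:2]
pv=f(315,112,205);o=f(202,189,190);m=f(204,199,92);st=f(142,83,108);tip=f(127,163,108)
u=(o-pv)/np.linalg.norm(o-pv);print(pv,o,m,"outlet-mug",np.linalg.norm(pv+165*u-m))
a=lambda v:np.arctan2(v[1],v[0])
print("valve",a(tip-st)-np.pi/2+.2325)
# scene: lower nozzle end
sk=240/335;so=(240+653*sk,210+134*sk);print("scene outlet at z150",atz("scene",so,150))
T=cv2.resize(snapshot("top"),(800,600),interpolation=2)[215:320,340:440]
cv2.imwrite("pics/c4.png",cv2.resize(T,None,fx=5,fy=5,interpolation=2))
E
```

```text
[602.65815435 -34.31586175] [514.67696302  96.39907493] [512.74639761  97.92997453] outlet-mug 5.140404845324413
valve 1.6280968444806017
scene outlet at z150 [136.64660811 510.77942443 150.        ]
```

View pics/c4.png

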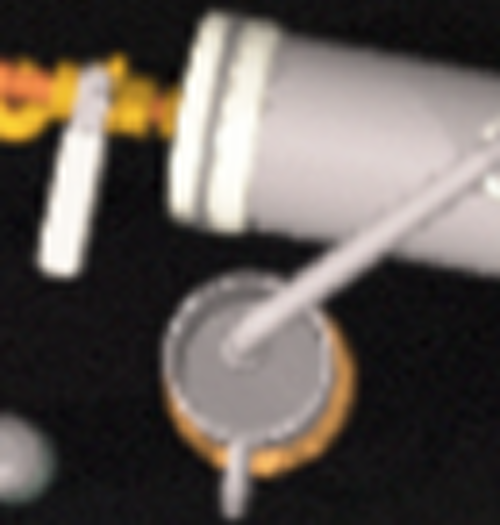

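```bash
python3 - <<'E'
from h import *
print(atz("scene",(240+223*240/335,210+134*220/307),150))
print(hand_in())
E
```

```text
[515.41348016 100.08808103 150.        ]
the job is handed in; nothing more can be done
None
```

I shut the inlet valve, swung the spout over the mug, and handed the job in at about 10.5 s of the 64 s allowed. `hand_in()` gives no verdict.

- **Valve:** I pushed the lever round until it stopped moving under about 29 N. From the top picture the joint reads about 1.63 rad, a little past the true stop of 1.57, so it is only good to about 0.06 rad.
- **Spout:** the outlet is about 3–5 mm from the middle of the mug, against a limit of 26 mm. The top and scene cameras agree on this. My first scene-camera reading was wrong because I left out a crop offset; corrected, the outlet is at (515, 100) and the mug at about (513, 98).
- **Everything else:** the mug looked unmoved and upright, within about 2 mm of its first measurement. I saw no change in the teacup, jam jar or shaker, but I did not measure those or check the objects further off. The gripper was clear of everything when I handed in.

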